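# Swing a lever blank home on its pivot and lock it with a plug

## Task

Set the steel lever blank up in the checking fixture: push its free end round on the pivot pin until it lies fully home against the stop post, and press it firmly there for a second, with about 10 N on the post. Then take the brass-headed plug out of its wooden stand and seat it upright in the fixture's hole beside the lever, its shoulder flush on the plate, and let go. Do not load the stop, or force the plug, with more than 15 N, and leave the canister, the black case and the punch holder where they stand.

Things in the scene. Friction and masses are not known exactly. Their poses are not given: they have to be found in the camera images.
- fixture: Checking fixture, fixed on the granite plate: a bare aluminium plate 220 x 250 x 25 mm (x, y, z). Origin at the centre of its underside, on the granite (granite top 60 mm above the work surface), z up. It carries the pivot pin, the stop post and the plug hole. Its place and yaw vary.
- pivot (a point): Axis of the fixed steel pivot pin (12 mm diameter, 24 mm tall) at the plate's top face; at (65, -100, 25) mm in the fixture's frame, same axes as the fixture.
- stop: The fixed stop post: an upright round steel post, 16 mm diameter, 20 mm tall, on the fixture plate at (85, 65) mm in the fixture's frame. Origin at the centre of its foot, on the plate's top face.
- stop_face (a point): The point on the stop post's side that the lever comes to lie against, 8 mm above the plate's top face, at (77, 65, 33) mm in the fixture's frame.
- plug_hole (a point): Centre of the mouth of the plug hole in the fixture plate, on its top face, at (40.5, 0, 25) mm in the fixture's frame: 16 mm diameter, right through the 25 mm plate, sharp edged. With the lever home its near edge is 12.5 mm from the hole's centre, so 1.5 mm clear of the plug's head; a lever that is not home is in the way of the head.
- lever: Loose ground steel lever blank, 0.6 kg: flat bar 16 mm thick, 36 x 36 mm eye end with a 13 mm hole over the pivot pin, 24 mm wide shank, round free end 205 mm from the eye. Origin: eye centre on the underside (on the plate's top); x along the bar to the free end, z up. Home, x points along the fixture's +y; it starts 0.4 to 0.8 rad anticlockwise (from above) of that.
- lever_face (a point): The point on the lever's edge that meets the stop: 165 mm from the eye's centre along the bar, on the bar's -y edge, mid-thickness; (165, -12, 8) mm in the lever's frame.
- lever_end (a point): The tip of the lever's round free end, mid-thickness; (205, 0, 8) mm in the lever's frame. Only friction holds the lever: a push of up to 4 N moves its free end along the plate, and it stays where it is left; bearing down on it adds drag, so less of the push reaches the stop.
- plug: Plug, about 0.17 kg, loose: a knurled brass head 22 mm diameter and 50 mm tall on a steel shank 14 mm diameter and 20 mm long, whose lowest 6 mm taper to 7 mm diameter. Origin at the centre of the shoulder (the underside of the brass head); z up along the head. It stands upright in its stand with the shoulder on the stand's top.
- plug_stand: Wooden stand of the plug, fixed on the granite: a 50 x 50 x 30 mm block with a 16 mm hole through it. Origin at the centre of its underside. It is on the left or the right of the fixture.
- canister: Screw-top aluminium canister of gauge balls, 64 mm diameter, 70 mm tall, loose, to be left alone. Origin at the centre of its underside.
- flat_case: Black optical flat case, 80 x 80 x 26 mm, loose, to be left alone. Origin at the centre of its underside.
- punch_holder: Dark steel punch holder with a bright tip, 42 mm diameter foot, 85 mm tall, loose, to be left alone. Origin at the centre of its underside.
Mind the look-alikes: they are no part of the job. Leave any orange look-alike of the plug alone.

How it is judged:
By the outcome, as a careful person would: the job done as asked, in the order asked, and still so for the second after the job is handed in, with the robot touching nothing.
It also fails if it takes over 72 s, if anything falls off the work surface, if the arm or the gripper's body presses on something with over 40 N, if the wrist force passes 120 N, or if a joint passes its speed limit or range.

## Robot

A 6-joint arm with a two-finger parallel gripper is mounted at the origin on the work surface. World frame = base frame: x ahead of the robot, y to its left, z up, the work surface at z = 0. Lengths are in m, angles in degrees, forces in N, time in s.
With the tool pointing down it reaches from about 0.25 to 0.725 m from the base axis. Payload 9.7 kg.
Tool frame: the origin (TCP) lies midway between the tips of the shut fingers; the grasp point (between the pads) lies 19 mm behind it; z points along the fingers, y is the line along which they close (so a half turn about z gives the same grasp; the last joint's range is limited). The gripper opens to 85 mm and grips with 20 to 120 N. Pads are 22 mm wide; open, the fingers measure 114 mm over their backs; the gripper's body (76 mm by 85 mm) begins 54 mm behind the grasp point. The pads swing forward as they close: fully open they stand 13 mm farther back than shut.
Start: joints at [72.88, 4.979, 10.078, 95.1, 0, 90], TCP at [0.162, 0.526, 0.231] pointing down, gripper open.
Joint ranges: [-179.16, 179.16], [-48.56, 103.87], [-65.8, 70.77], [-126.05, 130.52], [-82.76, 87.17], [-180, 180]. Speed limits (degrees/s): [127.2, 127.2, 147.25, 180, 180, 180].

## Interface

Orientations are given as [roll, pitch, yaw] about the fixed x, y, z axes, in that order (R = Rz(yaw) Ry(pitch) Rx(roll)).
In Python, from workcell import * gives the robot as it stands.
- The arm moves only by the tool servo_tool, never from a script. Its argument "moves" is a list of rows, each a list of 4 numbers: the shift along the world's x, y, z in cm, then the turn about the world's z in rad. A call has 1 to 20 rows; each row is the pose to reach, as a shift and turn from the pose commanded when the call began; what a row does not reach only later rows make up. A row lasts 1/12 s, in which the tool goes at most 41.7 mm and 7.16 degrees, less where a joint would pass 70% of its speed; a pose out of reach is approached as far as the arm can. A call with a gripper value outside its range is refused whole. "claw" is the closure, from 0 (fully open) to 1 (shut), set as the call begins (left out, the last holds). The fingers move at their own pace and stop on an object; "force" is the grip in N (left out, the last holds). Time passes only in rows, so rows that repeat a pose let the fingers close. It gives the time, the measured TCP pose, the force, the opening and the grip force at its end, in the units of the state.
- get_obs(): the state, without advancing time (a new reading comes with each control period).
- camera(name): name is "scene" or "top"; returns the picture (384x512x3 uint8, red, green, blue); there is no depth.
- get_calibration(name): a dict with "fx", "fy", "cx", "cy" (pixels), "k1" (the pictures are not rectified: a ray, as slopes to the right and down, at radius r is drawn at 1 + k1 r^2 times it, then the intrinsics apply), "rvec" (rotation vector, rad) and "tvec" (3), from world to camera coordinates, as OpenCV has them. Camera axes: x right, y down, z forward; pixel columns grow to the right and rows downward; lengths in m; the calibration is good to about 2 mm. A picture is of the moment at which its call begins. get_calibration takes no time and is no camera call.
- job_done(): hands the job in; it is judged then, once.
The state is a dict: "time": time; "q": joint angles; "qd": joint speeds; "joint_efforts": joint torques, N m; "ee_pos": TCP position; "tcp_rot": TCP orientation; "wrist_force": force on the tool from outside, world axes, zero at the start; "torque": the same for the moment, N m; "opening": finger opening in m; "grasp_force": force on a finger pad.
Only numpy, scipy, OpenCV 4.12 (cv2) and the standard library are available. Lean on these libraries where they do the work, as an engineer would, in place of code of your own. Each camera call takes 0.05 s, during which the arm holds its last target. There are 200 camera calls.

## Working session

There is one attempt and no reset: what is moved stays moved. The work goes in short steps, Python scripts to look and compute and a tool call to move; the robot and the scene stay as the last step left them, time stands still between calls to the robot, and variables do not carry over. Pictures are saved under pics/ and viewed, at most 10 in all, crops included, and the job is handed in when it is done.

Besides the shell and the picture viewer there is one more tool, called after "Request:" as a command line: name --pt "numbers of a row" for each row, then --argument value for the rest. servo_tool: Moves the arm, as the interface text tells. Its arguments: {"type":"object","properties":{"moves":{"type":"array","items":{"type":"array","items":{"type":"number"}}},"claw":{"type":"number"},"force":{"type":"number"}},"required":["moves"]}

```bash
ls; mkdir -p pics
python3 - <<'E'
from workcell import *
import cv2
for n in ("scene","top"):
    im=camera(n); cv2.imwrite(f"pics/{n}0.png",im[:,:,::-1]); print(n,get_calibration(n))
print(get_obs())
E
```

```text
pics
scene {'fx': 411.4060824224542, 'fy': 411.4060824224542, 'cx': 251.34855812360982, 'cy': 196.09130982720606, 'k1': -0.03887092837415339, 'rvec': array([ 2.05610231,  0.74211041, -0.38891536]), 'tvec': array([-0.37321634, -0.17889568,  1.51353024])}
top {'fx': 381.04544872790086, 'fy': 381.04544872790086, 'cx': 250.95672150376268, 'cy': 192.07363351461103, 'k1': -0.028716067993816437, 'rvec': array([ 2.09488392, -2.15407763,  0.22277161]), 'tvec': array([-0.10174071,  0.60549453,  1.02917562])}
{'time': 0.1, 'q': array([ 7.28798358e+01,  5.00881855e+00,  1.00387335e+01,  9.51010559e+01,
       -1.34027962e-03,  8.99979268e+01]), 'qd': array([ 0.01499345, -0.09214913,  0.03440338,  0.03755279, -0.04106372,
        0.07141809]), 'joint_efforts': array([-1.04890580e-03, -5.21564913e+01,  4.65649188e+01,  1.61197339e-02,
       -4.13028306e-05,  1.97892211e-05]), 'ee_pos': array([0.16184953, 0.52541942, 0.2306433 ]), 'tcp_rot': array([-1.79928859e+02,  1.33770437e-03,  1.62881911e+02]), 'wrist_force': array([ 0.11146208,  0.36748171, -0.22098759]), 'torque': array([ 0.05239861, -0.03220849, -0.01756984]), 'grasp_force': 0.0, 'opening': 0.08573621991211698}
```

View pics/top0.png

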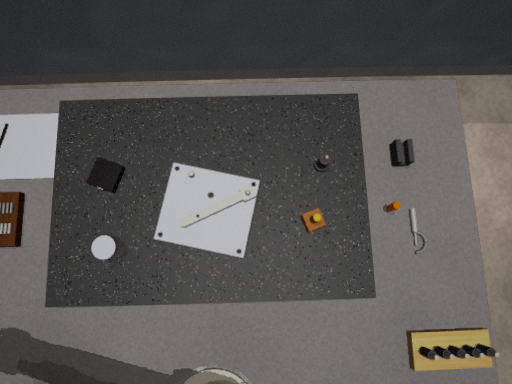

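View pics/scene0.png

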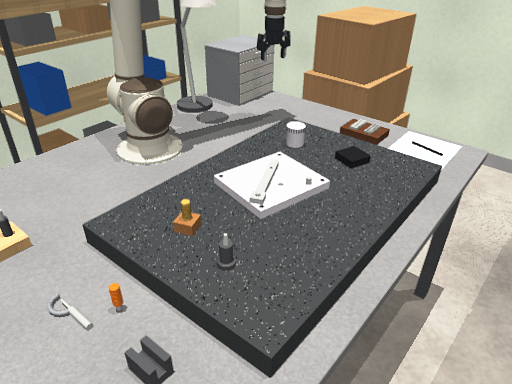

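The top view shows the fixture plate around (207,210), with the pivot at (249,193), the stop post at (192,174) and the hole at (211,195). The lever's free end is near (182,224).

There are two candidates for the plug: the brass-headed one in the wooden stand at (316,218), and the orange look-alike standing loose at (394,206). The one in the stand fits the description. I'll confirm it in a crop and measure.

```bash
cat > h.py <<'E'
import numpy as np, cv2
from workcell import *
def ray(n,uv):
    c=get_calibration(n); R=cv2.Rodrigues(c["rvec"])[0]
    d=(np.array(uv,float)-[c["cx"],c["cy"]])/[c["fx"],c["fy"]]
    u=d.copy()
    for _ in range(20): u=d/(1+c["k1"]*(u@u))
    return -R.T@c["tvec"], R.T@np.array([u[0],u[1],1.])
def onz(n,uv,z):
    o,d=ray(n,uv); return (o+d*(z-o[2])/d[2])[:2]
def proj(n,p):
    c=get_calibration(n); R=cv2.Rodrigues(c["rvec"])[0]
    q=R@np.array(p,float)+c["tvec"]; u=q[:2]/q[2]; u=u*(1+c["k1"]*(u@u))
    return u*[c["fx"],c["fy"]]+[c["cx"],c["cy"]]
def cross(uvt,uvs):
    o1,d1=ray("top",uvt); o2,d2=ray("scene",uvs)
    s=np.linalg.lstsq(np.c_[d1,-d2],o2-o1,rcond=None)[0]
    a,b=o1+s[0]*d1,o2+s[1]*d2
    return (a+b)/2, np.linalg.norm(a-b)
E
python3 - <<'E'
from h import *
t=cv2.imread("pics/top0.png"); s=cv2.imread("pics/scene0.png")
hsv=cv2.cvtColor(t,cv2.COLOR_BGR2HSV)
m=((hsv[...,2]>120)).astype(np.uint8); m[:,:145]=0;m[:,270:]=0;m[:155]=0;m[265:]=0
m=cv2.morphologyEx(m,cv2.MORPH_CLOSE,np.ones((7,7)))
c=max(cv2.findContours(m,0,1)[0],key=cv2.contourArea)
r=cv2.minAreaRect(c); bp=cv2.boxPoints(r); print(r); 
w=np.array([onz("top",p,.085) for p in bp]); print(w.round(4),w.mean(0),np.linalg.norm(np.diff(w,axis=0),axis=1))
for n in [(249,193),(192,174),(211,195)]: print(n,onz("top",n,.085).round(4))
a=cv2.resize(t[150:265,145:345],None,fx=4,fy=4,interpolation=2)
cv2.imwrite("pics/cropt.png",a)
b=np.hstack([cv2.resize(s[185:245,160:220],(390,390),interpolation=2),cv2.resize(s[145:220,210:335],(400,240),interpolation=2).copy() if 0 else np.pad(cv2.resize(s[145:220,210:335],(400,240),interpolation=2),((0,150),(0,0),(0,0)))])
cv2.imwrite("pics/crops.png",b)
E
```

```text
((206.5512237548828, 209.260986328125), (91.98328399658203, 79.90043640136719), 12.094757080078125)
[[ 0.4752  0.1518]
 [ 0.6947  0.1088]
 [ 0.6319 -0.1443]
 [ 0.4167 -0.0918]] [0.55461721 0.00612425] [0.22363529 0.26079457 0.22143206]
(249, 193) [ 0.595  -0.1126]
(192, 174) [0.6538 0.0463]
(211, 195) [ 0.5922 -0.0067]
```

View pics/cropt.png

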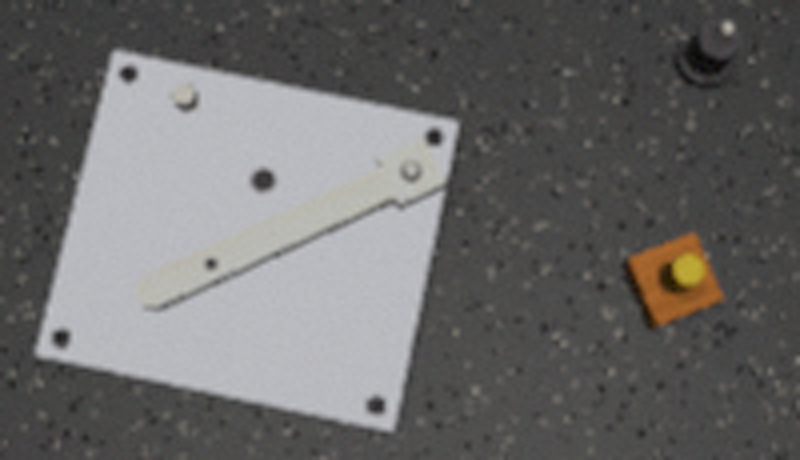

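View pics/crops.png

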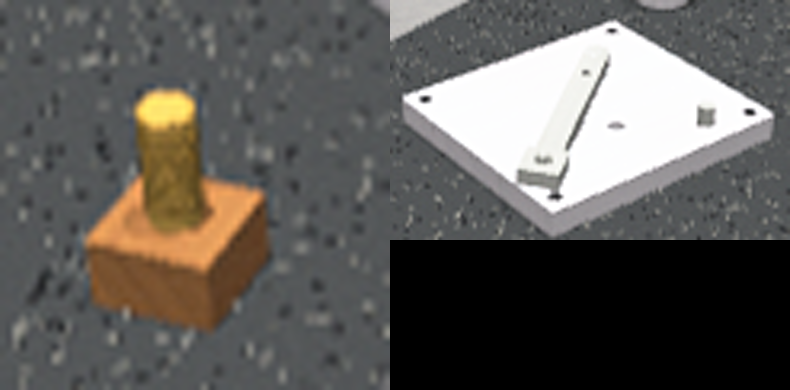

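The crops confirm it: brass head and knurled body in the wooden stand (top view, crop (687,270)). The other one stands outside the granite and is orange. In the crop the hole is at (262,180), the stop at (184,97), the pivot at (411,170) and the lever tip at (145,300). Next I'll refine these to subpixel positions.

```bash
cat > m.py <<'E'
from h import *
def blob(img,uv,r,dark=True):
    u,v=map(int,uv); p=img[v-r:v+r+1,u-r:u+r+1].astype(float)
    b=np.median(p); w=np.clip((b-p if dark else p-b)-18,0,None)
    y,x=np.mgrid[v-r:v+r+1,u-r:u+r+1]; return np.array([(w*x).sum(),(w*y).sum()])/w.sum()
def plate(gt,lo):
    m=(gt>lo).astype(np.uint8); n,l,st,_=cv2.connectedComponentsWithStats(m); 
    return n,l,st
E
python3 - <<'E'
from m import *
t=cv2.imread("pics/top0.png"); s=cv2.imread("pics/scene0.png")
gt=cv2.cvtColor(t,6); gs=cv2.cvtColor(s,6)
F={}
# holes/screws: top full coordinates, crop/4+offset
sc={'hole':(210,195,40.5,0),}
ht=blob(gt,(210,195),5); hs=blob(gs,(281,184),4)
print("hole",ht,onz("top",ht,.085),hs,onz("scene",hs,.085),cross(ht,hs))
sw=[]
for p in [(177,168),(253,184),(160,234),(239,251)]:
    b=blob(gt,p,4); sw.append(onz("top",b,.085)); print("screw",b,sw[-1])
sw=np.array(sw); print("screw centre",sw.mean(0), "yaw", np.degrees([np.arctan2(*(sw[0]-sw[1])[[1,0]])-np.pi/2, np.arctan2(*(sw[2]-sw[3])[[1,0]])-np.pi/2, np.arctan2(*(sw[0]-sw[2])[[1,0]]),np.arctan2(*(sw[1]-sw[3])[[1,0]])]),
 [np.linalg.norm(sw[i]-sw[j]) for i,j in((0,1),(2,3),(0,2),(1,3))])
# plug head top
hv=cv2.cvtColor(t,cv2.COLOR_BGR2HSV); y=((hv[...,0]>22)&(hv[...,0]<35)&(hv[...,1]>120)&(hv[...,2]>110)); 
y[:, :300]=0;y[:,330:]=0;y[:205]=0;y[232:]=0
v,u=np.nonzero(y); pt=np.array([u.mean(),v.mean()]); print("plugtop",pt,len(u),u.min(),u.max(),v.min(),v.max(),onz("top",pt,.14))
hv=cv2.cvtColor(s,cv2.COLOR_BGR2HSV); y=((hv[...,0]>19)&(hv[...,0]<35)&(hv[...,1]>100)&(hv[...,2]>190)); y[:195]=0;y[235:]=0;y[:,:165]=0;y[:,215:]=0
v,u=np.nonzero(y); ps=np.array([u.mean(),v.mean()]); print("scene",ps,len(u),onz("scene",ps,.14),cross(pt,ps))
# lever tip blob & stop
for n,uv,z in (("stop",(145+184.5/4-.4,150+92/4-.4),.105),("pivot",(145+411.5/4-.4,150+168/4-.4),.109),("levertip",(145+140/4,150+298/4),.101)): print(n,onz("top",uv,z))
o=[hv2 for hv2 in []]
E
```

```text
hole [210.3442045  194.59233142] [ 0.59335708 -0.00486082] [280.25949367 183.80379747] [ 0.593841   -0.00732517] (array([ 0.59310341, -0.00517561,  0.08381305]), np.float64(0.0012603530169725515))
screw [176.76642857 167.94857143] [0.67252123 0.08930502]
screw [253.07137707 183.86950252] [ 0.62075603 -0.12476211]
screw [159.83001924 234.10327133] [0.48721316 0.13393046]
screw [238.60386152 250.96737683] [ 0.43576946 -0.07999611]
screw centre [0.55406497 0.00461932] yaw [-13.59416038 -13.52138772 -13.54001903 -13.60381612] [np.float64(0.22023708007584358), np.float64(0.22002507116528977), np.float64(0.1906056452987953), np.float64(0.1903261041755352)]
plugtop [316.52272727 217.06818182] 44 313 320 214 220 [ 0.5153232  -0.28690549]
scene [184.8125 201.5625] 32 [ 0.51722607 -0.29035939] (array([ 0.51517275, -0.28781587,  0.13778002]), np.float64(0.0013053199734221436))
stop [0.65281358 0.04697547]
pivot [ 0.59429844 -0.10830695]
levertip [0.5101995  0.07627018]
```

Both views agree. The fixture centre is (0.554, 0.005) with yaw -13.56°, the hole at (0.5935, -0.005), the stop at (0.652, 0.048) and the pivot at (0.594, -0.108). The lever is at about 114° (home is 76.4°), and the plug at (0.515, -0.287). I'll move the shut gripper to the back side of the lever's free end.

Request:
servo_tool --pt "5 -8 0 -0.4" --pt "10 -16 0 -0.8" --pt "16 -25 0 -1.2" --pt "22 -34 0 -1.6" --pt "28 -43 0 -2.0" --pt "32.4 -50.1 0 -2.417" --pt "32.4 -50.1 0 -2.417" --pt "32.4 -50.1 0 -2.417" --pt "32.4 -50.1 0 -2.417" --pt "32.4 -50.1 0 -2.417" --pt "32.4 -50.1 0 -2.417" --pt "32.4 -50.1 0 -2.417" --pt "32.4 -50.1 0 -2.417" --pt "32.4 -50.1 0 -2.417" --pt "32.4 -50.1 0 -2.417" --pt "32.4 -50.1 0 -2.417" --pt "32.4 -50.1 0 -2.417" --pt "32.4 -50.1 0 -2.417" --pt "32.4 -50.1 0 -2.417" --pt "32.4 -50.1 0 -2.417" --claw 1

```text
time: 1.77
ee_pos: [0.4858, 0.0245, 0.2309]
tcp_rot: [-180.0, 0.0, 24.0]
wrist_force: [-0.5, -0.3, 0.1]
opening: -0.0002
grasp_force: 0.0
```

Request:
servo_tool --pt "0 0 -3.5 0" --pt "0 0 -7 0" --pt "0 0 -10 0" --pt "0 0 -12 0" --pt "0 0 -13 0" --pt "0 0 -13.6 0" --pt "0 0 -14.1 0" --pt "0 0 -14.1 0" --pt "0 0 -14.1 0"

```text
time: 2.52
ee_pos: [0.4865, 0.0247, 0.0913]
tcp_rot: [180.0, -0.1, 24.4]
wrist_force: [0.9, -0.7, -0.3]
opening: -0.0001
grasp_force: 0.0
```

Run:
```python
from h import *
o=get_obs(); print(o["ee_pos"],o["wrist_force"])
P=np.array([.5938,-.1079]); c0=np.array([.4858,.0245])
for w in (.023,.028,.033):  # half thickness + finger half width
  for a in (110,100,90,82,78,76.44):
    r=np.radians(a); e=np.array([np.cos(r),np.sin(r)]); n=np.array([-e[1],e[0]])
    p=P+.165*e+w*n; print(w,a,((p-c0)*100).round(2),round(np.radians(a-114),3))
```

```text
[0.48646754 0.02466943 0.09132334] [ 0.87396207 -0.71157825 -0.31034449]
0.023 110 [3.   1.48] -0.07
0.023 100 [5.67 2.61] -0.244
0.023 90 [8.5  3.26] -0.419
0.023 82 [10.82  3.42] -0.559
0.023 78 [11.98  3.38] -0.628
0.023 76.44 [12.43  3.34] -0.656
0.028 110 [2.53 1.31] -0.07
0.028 100 [5.18 2.52] -0.244
0.028 90 [8.   3.26] -0.419
0.028 82 [10.32  3.49] -0.559
0.028 78 [11.49  3.48] -0.628
0.028 76.44 [11.95  3.46] -0.656
0.033 110 [2.06 1.14] -0.07
0.033 100 [4.68 2.44] -0.244
0.033 90 [7.5  3.26] -0.419
0.033 82 [9.83 3.56] -0.559
0.033 78 [11.    3.59] -0.628
0.033 76.44 [11.46  3.57] -0.656
```

Request:
servo_tool --pt "0.6 0.3 0 -0.02" --pt "1.2 0.65 0 -0.03" --pt "1.8 1.0 0 -0.05" --pt "2.5 1.3 0 -0.07" --pt "3.0 1.55 0 -0.1" --pt "3.5 1.8 0 -0.13" --pt "4.1 2.05 0 -0.17" --pt "4.6 2.3 0 -0.21" --pt "5.2 2.5 0 -0.244" --pt "5.7 2.7 0 -0.28" --pt "6.2 2.85 0 -0.31" --pt "6.8 3.0 0 -0.34" --pt "7.4 3.15 0 -0.38" --pt "8.0 3.26 0 -0.42" --pt "8.5 3.32 0 -0.45" --pt "9.0 3.4 0 -0.48" --pt "9.4 3.42 0 -0.51" --pt "9.8 3.45 0 -0.53" --pt "10.0 3.45 0 -0.54" --pt "10.0 3.45 0 -0.55"

```text
time: 4.18
ee_pos: [0.5824, -0.0169, 0.09]
tcp_rot: [-177.9, 0.1, -2.7]
wrist_force: [-4.4, 4.1, -1.0]
opening: -0.0001
grasp_force: 2.5
```

Run:
```python
from h import *
o=get_obs(); print(o["ee_pos"],o["tcp_rot"],o["wrist_force"],o["torque"])
t=camera("top")[:,:,::-1]; s=camera("scene")[:,:,::-1]
a=cv2.resize(t[150:265,145:270],None,fx=3.2,fy=3.2,interpolation=2); b=cv2.resize(s[130:220,200:335],(400,267),interpolation=2)
b=np.pad(b,((0,a.shape[0]-267),(0,0),(0,0))); cv2.imwrite("pics/c1.png",np.hstack([a,b]))
```

```text
[ 0.58237644 -0.01691841  0.09000954] [-1.77874988e+02  1.42968940e-01 -2.65364205e+00] [-4.35413142  4.0767602  -1.01603891] [0.85861256 0.93584328 0.06294324]
```

View pics/c1.png

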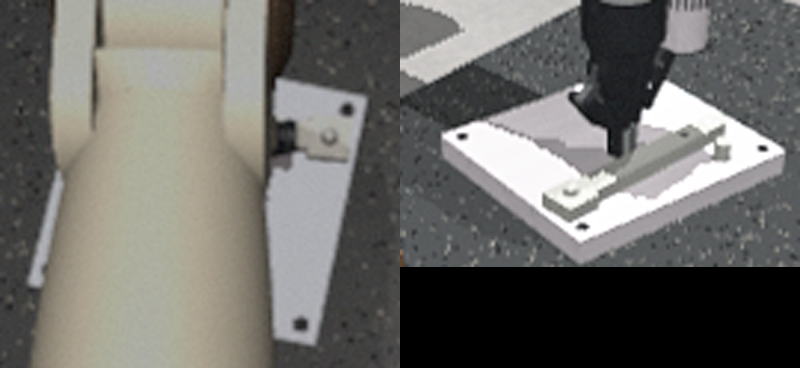

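The scene crop shows the lever nearly home beside the stop, but the tool's y is 76 mm from where I commanded it and it's tilted 2°. I need to understand that before I push any harder.

Run:
```python
from h import *
o=get_obs(); 
for k in("time","q","qd","joint_efforts","ee_pos","tcp_rot","wrist_force"): print(k,np.round(o[k],3))
```

```text
time 4.283
q [ -2.733   9.089  -1.032  80.006   2.054 179.952]
qd [ 0.698 -0.108  0.011 -0.367 -0.858 -0.023]
joint_efforts [ 4.2800e-01 -5.8000e+01  4.9293e+01 -1.3780e+00  6.2800e-01 -4.2000e-02]
ee_pos [ 0.582 -0.018  0.09 ]
tcp_rot [-1.77945e+02  1.26000e-01 -2.68600e+00]
wrist_force [-2.508 -1.373 -0.563]
```

The last joint hit its range (q6 = q1 + 180 - yaw), which pulled the arm aside. I'll back off from the lever, lift, and turn to the equivalent yaw of 166.4°.

Request:
servo_tool --pt "-1 0 0 0" --pt "-2 0 0 0.05" --pt "-4 0 0 0.1" --pt "-6 0 0 0.15" --pt "-8 0 0 0.2" --pt "-8 0 2 0.3" --pt "-8 0 5 0.4" --pt "-8 0 8 0.4" --pt "-8 0 8 0.4" --pt "-8 0 8 0.4" --pt "-8 0 8 0.4"

```text
time: 5.2
ee_pos: [0.503, -0.0163, 0.1703]
tcp_rot: [-178.0, 0.0, 20.3]
wrist_force: [1.1, -0.3, -1.4]
opening: 0.0001
grasp_force: 0.0
```

Run:
```python
from h import *
o=get_obs(); 
for k in("time","q","ee_pos","tcp_rot","wrist_force"): print(k,np.round(o[k],3))
```

```text
time 5.2
q [ -2.918  -1.405  -3.246  88.985   1.866 156.733]
ee_pos [ 0.503 -0.016  0.17 ]
tcp_rot [-1.7796e+02  2.2000e-02  2.0336e+01]
wrist_force [ 1.113 -0.282 -1.417]
```

Request:
servo_tool --pt "0 0 0 0.4" --pt "0 0 0 0.8" --pt "0 0 0 1.2" --pt "0 0 0 1.6" --pt "0 0 0 2.0" --pt "0 0 0 2.55" --pt "0 0 0 2.55" --pt "0 0 0 2.55" --pt "0 0 0 2.55" --pt "0 0 0 2.55" --pt "0 0 0 2.55" --pt "0 0 0 2.55" --pt "0 0 0 2.55" --pt "0 0 0 2.55" --pt "0 0 0 2.55" --pt "0 0 0 2.55" --pt "0 0 0 2.55" --pt "0 0 0 2.55" --pt "0 0 0 2.55" --pt "0 0 0 2.55"

```text
time: 6.87
ee_pos: [0.5023, -0.0162, 0.1689]
tcp_rot: [-177.9, 0.0, 163.9]
wrist_force: [0.1, -0.0, -0.1]
opening: 0.0002
grasp_force: 0.0
```

Run:
```python
from h import *
o=get_obs(); 
for k in("time","q","ee_pos","tcp_rot","wrist_force"): print(k,np.round(o[k],3))
```

```text
time 6.867
q [-0.681 -1.786 -3.77  88.581 -2.058 15.384]
ee_pos [ 0.502 -0.016  0.169]
tcp_rot [-1.77866e+02  1.00000e-03  1.63945e+02]
wrist_force [ 0.067 -0.036 -0.091]
```

The last joint is now mid-range; a 2° tilt remains, which the clearances can take. Next I'll go down behind the lever's end at the correct radius.

Request:
servo_tool --pt "2 3 0 0.044" --pt "4 6 0 0.044" --pt "5.5 8.4 0 0.044" --pt "5.5 8.4 -2 0.044" --pt "5.5 8.4 -4 0.044" --pt "5.5 8.4 -6 0.044" --pt "5.5 8.4 -7 0.044" --pt "5.5 8.4 -7.7 0.044" --pt "5.5 8.4 -7.7 0.044" --pt "5.5 8.4 -7.7 0.044" --pt "5.5 8.4 -7.7 0.044"

```text
time: 7.78
ee_pos: [0.5581, 0.0678, 0.0945]
tcp_rot: [-177.9, 0.2, 166.1]
wrist_force: [0.4, 0.6, -0.6]
opening: -0.0002
grasp_force: 0.0
```

Run:
```python
from h import *
o=get_obs(); 
for k in("time","q","ee_pos","tcp_rot","wrist_force"): print(k,np.round(o[k],3))
t=camera("top")[:,:,::-1]; s=camera("scene")[:,:,::-1]
a=cv2.resize(t[150:265,145:270],None,fx=3.2,fy=3.2,interpolation=2); b=cv2.resize(s[130:220,200:335],(400,267),interpolation=2)
b=np.pad(b,((0,a.shape[0]-267),(0,0),(0,0))); cv2.imwrite("pics/c2.png",np.hstack([a,b]))
```

```text
time 7.783
q [ 7.932  6.747 -3.153 80.71  -1.973 21.83 ]
ee_pos [0.558 0.068 0.094]
tcp_rot [-1.77942e+02  1.68000e-01  1.66115e+02]
wrist_force [ 0.422  0.604 -0.57 ]
```

View pics/c2.png

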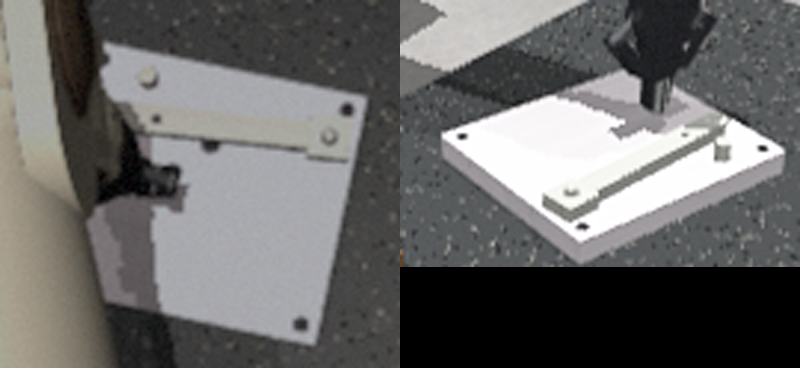

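In the top crop the lever lies about 10–15 mm short of the stop and is partly over the hole's edge. The fingers are behind its end, around (165,185). I'll close in gently.

Request:
servo_tool --pt "0.6 -0.14 -0.2 0" --pt "1.2 -0.28 -0.35 0" --pt "1.7 -0.4 -0.35 0" --pt "2.1 -0.5 -0.35 0" --pt "2.4 -0.57 -0.35 0" --pt "2.6 -0.62 -0.35 0" --pt "2.8 -0.67 -0.35 0" --pt "3.0 -0.71 -0.35 0" --pt "3.2 -0.76 -0.35 0" --pt "3.4 -0.81 -0.35 0" --pt "3.4 -0.81 -0.35 0"

```text
time: 8.8
ee_pos: [0.5918, 0.0597, 0.0898]
tcp_rot: [-177.9, 0.1, 166.1]
wrist_force: [0.3, 1.1, 0.1]
opening: -0.0002
grasp_force: 0.0
```

Request:
servo_tool --pt "0.1 -0.02 0 0" --pt "0.2 -0.05 0 0" --pt "0.3 -0.07 0 0" --pt "0.4 -0.1 0 0" --pt "0.5 -0.12 0 0" --pt "0.6 -0.14 0 0" --pt "0.6 -0.14 0 0"

```text
time: 9.38
ee_pos: [0.5977, 0.0586, 0.0898]
tcp_rot: [-177.9, 0.1, 166.1]
wrist_force: [-2.8, 2.3, 0.7]
opening: 0.0001
grasp_force: 1.6
```

Request:
servo_tool --pt "0.1 -0.02 0 0" --pt "0.2 -0.05 0 0" --pt "0.3 -0.07 0 0" --pt "0.4 -0.1 0 0" --pt "0.4 -0.1 0 0"

```text
time: 9.8
ee_pos: [0.6018, 0.0573, 0.0898]
tcp_rot: [-177.9, 0.1, 166.1]
wrist_force: [-2.2, 2.0, 0.3]
opening: -0.0004
grasp_force: 1.4
```

```bash
cat > lev.py <<'E'
from h import *
P=np.array([.5938,-.1079])
t=camera("top"); g=t.astype(int)
import sys
# lever colour: warm white (R-B high) vs bluish plate
d=(g[...,0]-g[...,2]>8)&(g[...,0]>120)
pts=[]
ex=np.array([.9721,-.2345]); ey=np.array([.2345,.9721])
v,u=np.nonzero(d[150:265,145:270]); 
W=np.array([onz("top",(a+145,b+150),.101) for a,b in zip(u,v)])
F=(W-P)@np.c_[ex,ey]
k=(abs(F[:,0])<.06)&(F[:,1]>.03)&(F[:,1]<.19); F=F[k]
l=cv2.fitLine(F.astype(np.float32),cv2.DIST_HUBER,0,.001,.001).ravel()
print(len(F),"lever off home deg",np.degrees(np.arctan2(l[0]*np.sign(l[1]),abs(l[1]))), "through x at y=0 mm",1000*(l[2]-l[3]*l[0]/l[1]), F[:,1].min(),F[:,1].max())
E
python3 lev.py
```

```text
Traceback (most recent call last):
  File "lev.py", line 10, in <module>
    W=np.array([onz("top",(a+145,b+150),.101) for a,b in zip(u,v)])
                ~~~^^^^^^^^^^^^^^^^^^^^^^^^^^
  File "h.py", line 10, in onz
    o,d=ray(n,uv); return (o+d*(z-o[2])/d[2])[:2]
        ~~~^^^^^^
  File "h.py", line 4, in ray
    c=get_calibration(n); R=cv2.Rodrigues(c["rvec"])[0]
ValueError: time passes only in moves, steps and waits
```

```bash
sed -i 's/^def ray/import functools\nget_calibration=functools.lru_cache(get_calibration)\ndef ray/' h.py; python3 lev.py
```

```text
198 lever off home deg 0.77335244 through x at y=0 mm -2.9388695 0.030043826902203863 0.14529527927654795
```

Request:
servo_tool --pt "0.1 -0.02 0 0" --pt "0.2 -0.05 0 0" --pt "0.3 -0.07 0 0" --pt "0.3 -0.07 0 0"

```text
time: 10.23
ee_pos: [0.6048, 0.0567, 0.0898]
tcp_rot: [-177.9, 0.1, 166.1]
wrist_force: [-2.8, 3.0, 0.9]
opening: -0.0001
grasp_force: 1.4
```

Request:
servo_tool --pt "0.1 -0.02 0 0" --pt "0.2 -0.05 0 0" --pt "0.2 -0.05 0 0"

```text
time: 10.48
ee_pos: [0.6067, 0.0562, 0.0898]
tcp_rot: [-177.9, 0.1, 166.1]
wrist_force: [-2.2, 2.6, 0.4]
opening: -0.0001
grasp_force: 1.5
```

Request:
servo_tool --pt "0.1 -0.02 0 0" --pt "0.15 -0.035 0 0" --pt "0.15 -0.035 0 0"

```text
time: 10.73
ee_pos: [0.6081, 0.0558, 0.0898]
tcp_rot: [-177.9, 0.1, 166.1]
wrist_force: [-2.4, 2.8, 1.3]
opening: 0.0002
grasp_force: 1.7
```

Request:
servo_tool --pt "0.05 -0.01 0 0" --pt "0.1 -0.02 0 0" --pt "0.1 -0.02 0 0"

```text
time: 10.98
ee_pos: [0.6091, 0.0557, 0.0898]
tcp_rot: [-177.9, 0.1, 166.1]
wrist_force: [-2.7, 3.5, 1.1]
opening: 0.0003
grasp_force: 1.8
```

Request:
servo_tool --pt "0.05 -0.01 0 0" --pt "0.1 -0.02 0 0" --pt "0.1 -0.02 0 0"

```text
time: 11.23
ee_pos: [0.6095, 0.0556, 0.0898]
tcp_rot: [-177.9, 0.0, 166.1]
wrist_force: [-5.9, 4.4, 2.8]
opening: -0.0004
grasp_force: 3.5
```

Request:
servo_tool --pt "0.05 -0.01 0 0" --pt "0.08 -0.02 0 0" --pt "0.08 -0.02 0 0"

```text
time: 11.48
ee_pos: [0.6096, 0.0555, 0.0898]
tcp_rot: [-177.9, -0.1, 166.1]
wrist_force: [-10.4, 5.0, 4.5]
opening: -0.0003
grasp_force: 5.6
```

The lever is home: force rose sharply while the tool stopped advancing. About 11.3 N along the push less about 3.4 N drag leaves roughly 8 N on the post. I'll add a little and hold for over a second.

Request:
servo_tool --pt "0.03 0 0 0" --pt "0.03 0 0 0" --pt "0.03 0 0 0" --pt "0.03 0 0 0"

```text
time: 11.82
ee_pos: [0.6096, 0.0556, 0.0898]
tcp_rot: [-177.9, -0.1, 166.2]
wrist_force: [-12.4, 5.0, 4.8]
opening: 0.0002
grasp_force: 6.2
```

Request:
servo_tool --pt "0 0 0 0" --pt "0 0 0 0" --pt "0 0 0 0" --pt "0 0 0 0" --pt "0 0 0 0" --pt "0 0 0 0" --pt "0 0 0 0" --pt "0 0 0 0" --pt "0 0 0 0" --pt "0 0 0 0" --pt "0 0 0 0" --pt "0 0 0 0" --pt "0 0 0 0" --pt "0 0 0 0" --pt "0 0 0 0"

```text
time: 13.07
ee_pos: [0.6096, 0.0555, 0.0898]
tcp_rot: [-177.9, -0.1, 166.1]
wrist_force: [-11.9, 4.3, 3.8]
opening: 0.0001
grasp_force: 6.2
```

About 12–13 N of push was held for 1.5 s. Now I'll retreat, lift and travel above the plug with the gripper open.

Request:
servo_tool --pt "-0.3 0.07 0 0" --pt "-1.5 0.35 0 0" --pt "-3 0.7 0 0" --pt "-5 1.2 1 0" --pt "-5 1.2 5 0" --pt "-5 1.2 9 0" --pt "-5 1.2 12 0" --pt "-6 -3 12 0" --pt "-7 -7 12 0" --pt "-8 -11 12 0" --pt "-8.5 -15 12 0" --pt "-9 -19 12 0" --pt "-9.5 -23 12 0" --pt "-9.5 -27 12 0" --pt "-9.5 -31 12 0" --pt "-9.5 -34.2 12 0" --pt "-9.5 -34.2 12 0" --pt "-9.5 -34.2 12 0" --pt "-9.5 -34.2 12 0" --pt "-9.5 -34.2 12 0"

```text
time: 14.73
ee_pos: [0.5163, -0.2862, 0.21]
tcp_rot: [-177.9, 0.1, 166.2]
wrist_force: [0.6, 0.4, -0.1]
opening: -0.0001
grasp_force: 0.0
```

```bash
python3 lev.py
python3 - <<'E'
from h import *
o=get_obs(); 
for k in("time","q","ee_pos","tcp_rot"): print(k,np.round(o[k],4))
t=camera("top")[:,:,::-1]
cv2.imwrite("pics/c3.png",cv2.resize(t[150:265,145:345],None,fx=4,fy=4,interpolation=2))
E
```

```text
276 lever off home deg -1.2826524 through x at y=0 mm 4.6960397 0.03035048056166845 0.18381745775370986
time 14.7833
q [-28.0016   9.5226  12.7078  92.5605  -2.0206 -14.2047]
ee_pos [ 0.5164 -0.286   0.2101]
tcp_rot [-1.778879e+02  1.099000e-01  1.661941e+02]
```

View pics/c3.png

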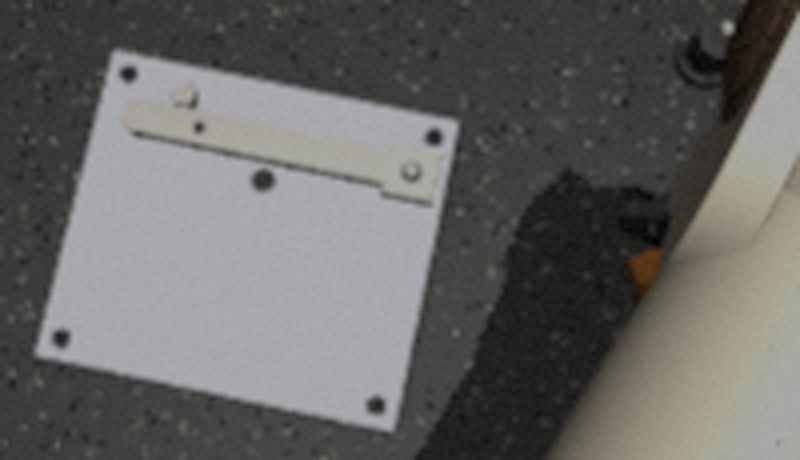

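The lever lies against the post (crop (185,97)) and the hole is clear at (262,180). Next I'll open the gripper and go down over the plug.

Request:
servo_tool --pt "-0.13 -0.17 0 0" --pt "-0.13 -0.17 0 0" --pt "-0.13 -0.17 0 0" --pt "-0.13 -0.17 0 0" --pt "-0.13 -0.17 0 0" --pt "-0.13 -0.17 0 0" --pt "-0.13 -0.17 -3 0" --pt "-0.13 -0.17 -6 0" --pt "-0.13 -0.17 -8 0" --pt "-0.13 -0.17 -9.3 0" --pt "-0.13 -0.17 -10.2 0" --pt "-0.13 -0.17 -10.2 0" --pt "-0.13 -0.17 -10.2 0" --claw 0

```text
time: 15.92
ee_pos: [0.5151, -0.2886, 0.1085]
tcp_rot: [-177.9, 0.1, 166.1]
wrist_force: [0.6, -0.7, -0.4]
opening: 0.0856
grasp_force: 0.0
```

Request:
servo_tool --pt "0 0 0 0" --pt "0 0 0 0" --pt "0 0 0 0" --pt "0 0 0 0" --pt "0 0 0 0" --pt "0 0 0 0" --pt "0 0 0 0" --pt "0 0 0 0" --claw 1 --force 30

```text
time: 16.58
ee_pos: [0.5151, -0.2883, 0.1084]
tcp_rot: [-177.9, 0.1, 166.1]
wrist_force: [0.0, 2.0, 6.3]
opening: 0.0208
grasp_force: 29.3
```

Run:
```python
from h import *
o=get_obs(); 
for k in("time","ee_pos","tcp_rot","wrist_force","torque","opening","grasp_force"): print(k,np.round(o[k],4))
```

```text
time 16.5833
ee_pos [ 0.5151 -0.2883  0.1084]
tcp_rot [-1.779221e+02  1.274000e-01  1.661450e+02]
wrist_force [0.0468 2.0161 6.2595]
torque [ 0.5946 -0.0553  0.0162]
opening 0.0208
grasp_force 29.2798
```

Request:
servo_tool --pt "0 0 0.5 0" --pt "0 0 1.5 0" --pt "0 0 3 0" --pt "0 0 5 0" --pt "0 0 7 0" --pt "0 0 8 0" --pt "0.5 2 8 0" --pt "1.3 5 8 0" --pt "2.2 8 8 0" --pt "3.0 11 8 0" --pt "3.8 14 8 0" --pt "4.6 17 8 0" --pt "5.4 20 8 0" --pt "6.2 23 8 0" --pt "7.0 25.5 7 0" --pt "7.5 27.2 6 0" --pt "7.87 28.45 5 0" --pt "7.87 28.45 5 0" --pt "7.87 28.45 5 0" --pt "7.87 28.45 5 0"

```text
time: 18.25
ee_pos: [0.5934, -0.0048, 0.1581]
tcp_rot: [-177.9, 0.1, 166.1]
wrist_force: [0.3, -0.7, -1.7]
opening: 0.0202
grasp_force: 29.5
```

Run:
```python
from h import *
o=get_obs(); 
for k in("time","ee_pos","tcp_rot","wrist_force","torque","opening","grasp_force"): print(k,np.round(o[k],4))
for n in("top","scene"):
    im=camera(n)[:,:,::-1]; cv2.imwrite(f"pics/{n}4.png",im)
s=cv2.imread("pics/scene4.png"); t=cv2.imread("pics/top4.png")
cv2.imwrite("pics/c4.png",np.hstack([cv2.resize(s[120:200,240:320],(400,400),interpolation=2),cv2.resize(t[150:230,170:250],(400,400),interpolation=2)]))
z=.085; T=o["ee_pos"]
for h in (-.0184,-.0384): print("pred scene",proj("scene",[.5935-.0003,-.0049-.001,T[2]+h]), )
print("hole",proj("scene",[.5935,-.0049,.085]))
```

```text
time 18.25
ee_pos [ 0.5934 -0.0048  0.1581]
tcp_rot [-1.778844e+02  8.440000e-02  1.660995e+02]
wrist_force [ 0.348  -0.7011 -1.7428]
torque [ 0.0097 -0.071  -0.0016]
opening 0.0202
grasp_force 29.4559
pred scene [281.27570078 166.47758215]
pred scene [280.94134799 172.81373978]
hole [280.67304042 183.4101004 ]
```

View pics/c4.png

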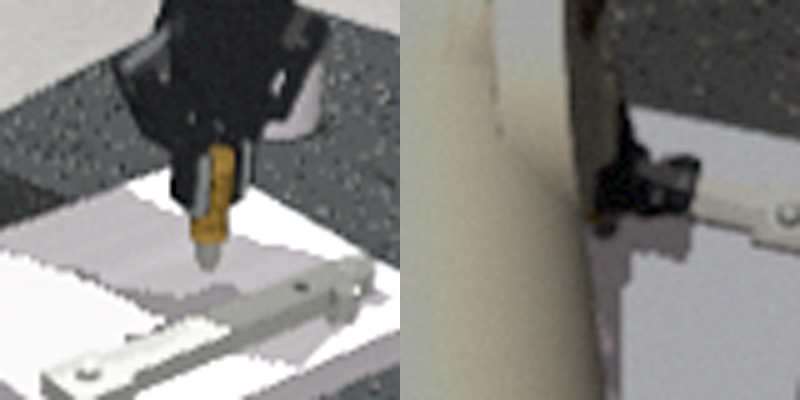

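The scene crop shows the plug upright in the grip, with its tip at (208,270), that is pixel (281.2,173.7) in the full picture. That's within about a pixel of the predicted (280.9,172.8) above the hole. I'll lower it.

Request:
servo_tool --pt "0.04 0.09 -1 0" --pt "0.04 0.09 -2 0" --pt "0.04 0.09 -2.8 0" --pt "0.04 0.09 -3.2 0" --pt "0.04 0.09 -3.5 0" --pt "0.04 0.09 -3.7 0" --pt "0.04 0.09 -3.9 0" --pt "0.04 0.09 -3.9 0"

```text
time: 19.02
ee_pos: [0.5939, -0.003, 0.1186]
tcp_rot: [-177.9, 0.1, 166.1]
wrist_force: [0.1, -0.1, -2.0]
opening: 0.02
grasp_force: 29.5
```

Request:
servo_tool --pt "0 -0.05 0 0" --pt "0 -0.09 -0.1 0" --pt "0 -0.09 -0.25 0" --pt "0 -0.09 -0.4 0" --pt "0 -0.09 -0.5 0" --pt "0 -0.09 -0.5 0"

```text
time: 19.52
ee_pos: [0.5938, -0.004, 0.1135]
tcp_rot: [-177.9, 0.1, 166.1]
wrist_force: [0.6, -0.7, -2.1]
opening: 0.0202
grasp_force: 29.4
```

Request:
servo_tool --pt "0 0 -0.15 0" --pt "0 0 -0.3 0" --pt "0 0 -0.45 0" --pt "0 0 -0.6 0" --pt "0 0 -0.75 0" --pt "0 0 -0.75 0"

```text
time: 20.02
ee_pos: [0.5938, -0.004, 0.1059]
tcp_rot: [-177.9, 0.1, 166.1]
wrist_force: [-1.2, -1.7, -1.5]
opening: 0.0199
grasp_force: 29.3
```

Request:
servo_tool --pt "0 0 -0.05 0" --pt "0 0 -0.1 0" --pt "0 0 -0.15 0" --pt "0 0 -0.18 0" --pt "0 0 -0.18 0"

```text
time: 20.43
ee_pos: [0.5939, -0.004, 0.1045]
tcp_rot: [-177.9, 0.1, 166.1]
wrist_force: [-1.0, -1.9, 0.0]
opening: 0.0201
grasp_force: 29.4
```

Request:
servo_tool --pt "0 0 -0.03 0" --pt "0 0 -0.06 0" --pt "0 0 -0.06 0"

```text
time: 20.68
ee_pos: [0.5939, -0.004, 0.1039]
tcp_rot: [-177.9, 0.1, 166.1]
wrist_force: [-1.8, -2.4, -0.0]
opening: 0.0199
grasp_force: 29.4
```

Request:
servo_tool --pt "-0.03 -0.05 0 0" --pt "-0.03 -0.05 -0.03 0" --pt "-0.03 -0.05 -0.06 0" --pt "-0.03 -0.05 -0.06 0"

```text
time: 21.02
ee_pos: [0.5938, -0.0043, 0.1035]
tcp_rot: [-177.9, 0.1, 166.1]
wrist_force: [-0.5, 0.5, 0.1]
opening: 0.0203
grasp_force: 29.5
```

Request:
servo_tool --pt "0 0 -0.03 0" --pt "0 0 -0.06 0" --pt "0 0 -0.06 0"

```text
time: 21.27
ee_pos: [0.5939, -0.0043, 0.1034]
tcp_rot: [-177.9, 0.1, 166.1]
wrist_force: [-2.5, 0.2, 4.4]
opening: 0.0203
grasp_force: 30.0
```

The shoulder is seated: z is 0.1034, as predicted, with about 6 N down. I'll release and retreat straight up.

Request:
servo_tool --pt "0 0 0 0" --pt "0 0 0 0" --pt "0 0 0 0" --pt "0 0 0 0" --pt "0 0 0 0" --pt "0 0 0 0" --pt "0 0 0 0" --pt "0 0 1 0" --pt "0 0 3 0" --pt "0 0 6 0" --pt "0 0 9 0" --pt "0 0 12 0" --pt "-3 2 14 0" --pt "-6 5 14 0" --pt "-9 9 14 0" --pt "-12 12 14 0" --pt "-15 16 14 0" --pt "-18 20 14 0" --pt "-18 23 14 0" --pt "-18 23 14 0" --claw 0

```text
time: 22.93
ee_pos: [0.4115, 0.2291, 0.244]
tcp_rot: [-178.0, 0.1, 166.3]
wrist_force: [0.5, -0.1, -0.7]
opening: 0.0858
grasp_force: 0.0
```

Run:
```python
from m import *
o=get_obs(); print(o["time"],o["ee_pos"],o["wrist_force"])
for n in("top","scene"):
    im=camera(n)[:,:,::-1]; cv2.imwrite(f"pics/{n}5.png",im)
s=cv2.imread("pics/scene5.png"); t=cv2.imread("pics/top5.png")
cv2.imwrite("pics/c5.png",np.hstack([cv2.resize(s[130:210,240:320],(400,400),interpolation=2),cv2.resize(t[150:230,170:250],(400,400),interpolation=2)]))
print("pred head top centre scene",proj("scene",[.5935,-.0049,.135]),"top",proj("top",[.5935,-.0049,.135]),"shoulder scene",proj("scene",[.5935,-.0049,.085]))
```

```text
22.9333 [0.41150088 0.22914844 0.24397462] [ 0.4533278  -0.12023664 -0.68022539]
pred head top centre scene [281.50133684 167.87249989] top [208.59322643 191.00190561] shoulder scene [280.67304042 183.4101004 ]
```

View pics/c5.png

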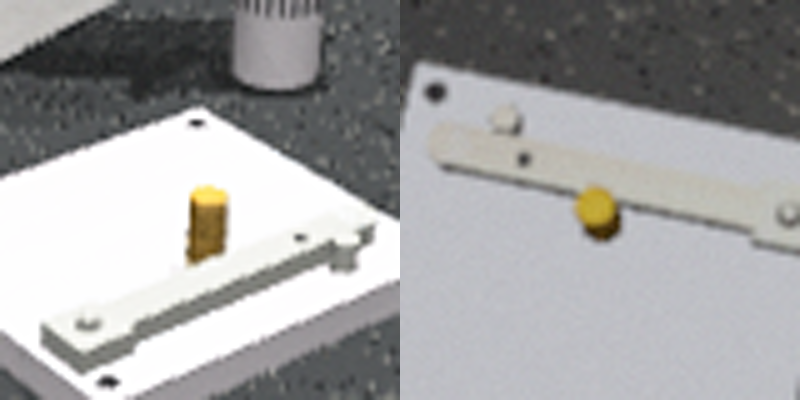

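Both crops show the plug upright and seated: the head top is at (281.2,168.6) in the scene view and (209,191) in the top view, against predicted (281.5,167.9) and (208.6,191.0). The lever still lies against the post, and the robot is clear.

```bash
python3 -c "
from workcell import *
print(job_done())"
```

```text
the job is handed in; nothing more can be done
None
```

I handed the job in at about 23 s: the lever is home against the stop post after a 1.5 s press of roughly 10 N (estimated from the wrist force), and the brass-headed plug is seated upright and released.

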